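Fetch the stack-nest bin from behind the stock and stack it half-turned

ROBOT

A 6-joint arm with a two-finger parallel gripper is mounted at the origin on the work surface. World frame = base frame: x ahead of the robot, y to its left, z up, the work surface at z = 0. Lengths are in mm, angles in degrees, forces in N, time in s.
With the tool pointing down it reaches from about 200 to 875 mm from the base axis. Payload 3.4 kg.
Tool frame: the origin (TCP) lies at the very end of the fingers, on their centre line; the grasp point (between the pads) lies manip.grasp_offset behind it (manip.grasp_offset is the distance from the TCP to the grasp point, in mm); z points along the fingers, y is the direction in which the jaws open and shut (so a half turn about z gives the same grasp; the last joint's range is limited). The gripper opens to 94 mm and grips with 3 to 60 N. Pads are 16 mm wide; open, the fingers measure 119 mm over their backs; the gripper's body (75 mm by 177 mm) begins 78 mm behind the grasp point.
Start: joints at [62.911, 15.808, 86.224, -0, 77.962, -6.933], TCP at [198.157, 539.814, 205.493] pointing down, gripper open.
Joint ranges: [-165.64, 165.64], [-43.16, 119.46], [12.63, 154.43], [-67.54, 247.53], [6.08, 155.33], [-154.97, 154.97]. Speed limits (degrees/s): [147.25, 147.25, 180, 180, 180, 180].

INTERFACE

Orientations are given as [roll, pitch, yaw] about the fixed x, y, z axes, in that order (R = Rz(yaw) Ry(pitch) Rx(roll)).
In Python, from workcell import manip, set_gripper, telemetry, cams gives the robot as it stands. Calls block until the motion is done:
- manip.move_pose(position, orientation): joint-space move of the TCP to a pose.
- manip.servo_line(position, rot=None, rate=150, max_force=None): straight line of the TCP; rot=None keeps the orientation; rate is the mean speed in mm/s. With max_force (N) it stops when the force on the tool has changed by that much, and returns True; else False.
- manip.move_joints(angles): joint-space move.
- set_gripper(opening, grip_force=None): finger opening in mm; grip_force is the grip in N (None keeps the last); returns when the fingers have stopped.
- manip.wait(seconds).
- manip.inverse_kinematics(position, orientation): joint angles nearest the present ones, or None.
- telemetry.observe(): the state.
- cams.get_image(name): name is "scene" or "side" or "wrist"; returns the picture (400x640x3 uint8, blue, green, red); there is no depth.
- cams.calibration(name): a dict with "camera_matrix" (3x3 intrinsics, pixels), "extrinsics" (4x4, takes a point from camera to world coordinates); the wrist camera has in their place "tool_from_camera" (4x4, takes a point from camera to tool coordinates, whose origin is the TCP and whose axes are the flange's). Camera axes: x right, y down, z forward; pixel columns grow to the right and rows downward; lengths in mm; the calibration is good to about 2 mm. The wrist camera is an equidistant fisheye: a pixel r from the principal point sees the ray r / f radians off the axis. A picture is of the moment at which its call begins: read the wrist's pose just before it. calibration takes no time and is no camera call.
A pose or a line that the arm cannot do raises manip.IKError and nothing moves.
- manip.hand_in(): hands the job in, once; it reports no verdict.
The state is a dict: "time": time; "joints": joint angles; "dq": joint speeds; "joint_efforts": joint torques, N m; "tool_pos": TCP position; "orientation": TCP orientation; "force": force on the tool from outside, world axes, zero at the start; "ft_torque": the same for the moment, N m; "width": finger opening in mm.
Only numpy, scipy, OpenCV 4.12 (cv2) and the standard library are available. Lean on these libraries where they do the work, as an engineer would, in place of code of your own. Each camera call takes 0.05 s, during which the arm holds its last target. There are 200 camera calls.

TASK

In the drawer tray a bottle, a jar and a carton stand in a row in front of an empty grey stack-nest bin: first stand all three on the dark rubber mat, then take the bin out and stack it on the filled bin of the same kind, turned half a turn from it (tags at opposite ends) so that it rests level on the ledges above the contents instead of nesting into them. Then put the bottle, the jar and the carton back, each upright on the very spot where it stood at the start. Never tip one over, and leave the filled bin, the small brown pack and the mortar where they are.

Things in the scene. Friction and masses are not known exactly. Their poses are not given: they have to be found in the camera images.
- tray: fixed drawer tray, metal rim, pale floor, 180 (x) by 250 mm (y). Origin: centre of underside; floor 4 mm above; front lip (-x, robot side) 12 mm high, sides 30, rear wall (x = 88 mm) 40. Bottle, jar and carton stand in a row along its y at x = -47 mm, 56 mm apart, gaps 14 mm; 12 mm behind them the empty bin, its length along y, centre at x = 20 mm, 30 mm free behind it
- mat: fixed dark rubber mat, 220 mm (its x) by 100 mm (its y), 3 mm thick, origin at the centre of its underside: the side area, empty at the start, left or right of the tray
- bottle: loose round amber glass bottle, paper label, black cap: 42 mm diameter up to 92 mm height, cap 28 mm diameter, 122 mm high over all, 110 to 220 g. Origin: centre of its underside. In the row, grip it from above with one finger in front and one behind (along the tray's x), fingertips above the 54 mm high bin
- jar: loose round white plastic jar with a green band, 40 mm diameter, lid 42 mm diameter from 98 mm height up, 120 mm high, 90 to 180 g. Origin: centre of its underside. Gripped like the bottle
- carton: loose upright white carton with a green band, 42 x 42 mm square (sides along its x and y), 124 mm high, 80 to 165 g; squared to the row at the start. Origin: centre of its underside. Gripped like the bottle, across its flat sides
- bin: loose EMPTY grey stack-nest bin in the tray, 160 g, 130 mm long (its x), 54 mm high. Origin: centre of underside. Lower part 80 x 48 mm; above 30 mm height a wider rim, 130 x 68 mm outside, 122 x 62 inside, upright walls: grip it here across the 68 mm. Ribs on the lower part reach 54 mm from the centre along x. It starts facing as the filled bin does, within 35 degrees
- bin_tag (a point): top of the rim at the empty bin's +x end, the one with the paper tag: x = 63 mm, 54 mm above its origin. The tag slopes outwards from there, about 12 mm
- filled_bin: loose bin of the same make and size, on the counter, small packs inside (up to 30 mm high), 500 g. Origin: centre of underside; tag at +x. Ledges inside the rim, tops 46 mm above the origin: darker grey, two at the tag end, one at the other. The empty bin set on it half-turned has its origin 46 mm above this one, with 7 mm play each way; unturned it nests, at 34 mm
- pack: loose small brown box 50 x 24 x 45 mm high, in a rear corner of the drawer tray; origin: centre of its underside; a bystander
- mortar: loose white porcelain mortar, 70 mm diameter, 50 mm high, on the counter between robot and tray; origin: centre of its underside; a bystander
Things that resemble listed ones, but are neither listed nor needed, are in the scene too. What is shaped like the filled_bin but red is not meant. What is shaped like the carton but purple is not meant.

How it is judged (in metres and radians):
On the way, in this order (a step that is already met when the one before it is completed fails the run):
1. bottle, jar and carton all stand upright on the rubber mat, while the empty bin has not left its place (x of bottle in the frame of mat between -0.108 and 0.108 m and y of bottle in the frame of mat between -0.048 and 0.048 m and z of bottle in the frame of mat between -0.003 and 0.009 m and angle between each of bottle, jar, carton's own z axis and vertical below 0.1 rad and linear speed of each of bottle, jar, carton below 0.05 m/s and x of jar in the frame of mat between -0.108 and 0.108 m and y of jar in the frame of mat between -0.048 and 0.048 m and z of jar in the frame of mat between -0.003 and 0.009 m and x of carton in the frame of mat between -0.108 and 0.108 m and y of carton in the frame of mat between -0.048 and 0.048 m and z of carton in the frame of mat between -0.003 and 0.009 m and distance of bin from where it was at the start of the episode below 0.04 m), for 0.2 s.
2. the empty bin rests half-turned on the ledges of the filled bin, while the three still stand on the mat (x of bin in the frame of filled_bin between -0.01 and 0.01 m and y of bin in the frame of filled_bin between -0.01 and 0.01 m and z of bin in the frame of filled_bin between 0.042 and 0.05 m and x of bin_tag in the frame of filled_bin below -0.045 m and angle between the z axis of bin and the z axis of filled_bin, either way round below 0.06 rad and linear speed of bin below 0.03 m/s and x of bottle in the frame of mat between -0.108 and 0.108 m and y of bottle in the frame of mat between -0.048 and 0.048 m and z of bottle in the frame of mat between -0.003 and 0.009 m and angle between each of bottle, jar, carton's own z axis and vertical below 0.1 rad and linear speed of each of bottle, jar, carton below 0.05 m/s and x of jar in the frame of mat between -0.108 and 0.108 m and y of jar in the frame of mat between -0.048 and 0.048 m and z of jar in the frame of mat between -0.003 and 0.009 m and x of carton in the frame of mat between -0.108 and 0.108 m and y of carton in the frame of mat between -0.048 and 0.048 m and z of carton in the frame of mat between -0.003 and 0.009 m), for 0.2 s.
At the end, for the whole second after the job is handed in: Empty bin on the filled bin's ledges, half-turned: centres within 10 mm each way, 42 to 50 mm above it, level to 0.06 rad. Bottle, jar, carton upright (0.1 rad), at rest, within 15 mm of their start spots. Filled bin, pack, mortar moved under 30 mm. All released (x of bin in the frame of filled_bin between -0.01 and 0.01 m and y of bin in the frame of filled_bin between -0.01 and 0.01 m and z of bin in the frame of filled_bin between 0.042 and 0.05 m and x of bin_tag in the frame of filled_bin below -0.045 m and angle between the z axis of bin and the z axis of filled_bin, either way round below 0.06 rad and linear speed of bin below 0.03 m/s and distance of each of bottle, jar, carton from where it was at the start of the episode below 0.015 m and angle between each of bottle, jar, carton's own z axis and vertical below 0.1 rad and linear speed of each of bottle, jar, carton, filled_bin below 0.02 m/s and distance of each of pack, mortar, filled_bin from where it was at the start of the episode below 0.03 m); the robot touches nothing.
It fails at once if the bottle is tipped over (angle between bottle's own z axis and vertical above 0.6 rad).
It fails at once if the jar is tipped over (angle between jar's own z axis and vertical above 0.6 rad).
It fails at once if the carton is tipped over (angle between carton's own z axis and vertical above 0.6 rad).
It fails at once if the filled bin, the small pack or the mortar is shoved away (distance of any of filled_bin, pack, mortar from where it was at the start of the episode above 0.04 m).
It also fails if it takes over 136 s, if anything falls off the work surface, if the arm or the gripper's body presses on something with over 40 N, if the wrist force passes 120 N, or if a joint passes its speed limit or range.

## Working session

There is one attempt and no reset: what is moved stays moved. The work goes in short steps, each a Python script; the robot and the scene stay as the last script left them, time stands still between calls to the robot, and variables do not carry over. Pictures are saved under pics/ and viewed, about 12 in all and at most 16, crops included, and the job is handed in when it is done.

```bash
mkdir -p pics; ls
python3 - <<'E'
from workcell import manip, telemetry, cams
import cv2, numpy as np
np.set_printoptions(precision=3,suppress=True)
for n in ["scene","side","wrist"]:
    c=cams.calibration(n); print(n,{k:np.array(v).tolist() if 0 else np.array(v) for k,v in c.items()})
    cv2.imwrite(f"pics/{n}0.png",cams.get_image(n))
print(telemetry.observe(), manip.grasp_offset)
E
```

```text
pics
scene {'camera_matrix': array([[505.281,   0.   , 327.983],
       [  0.   , 505.281, 200.927],
       [  0.   ,   0.   ,   1.   ]]), 'extrinsics': array([[  -0.022,    0.844,   -0.535, 1137.65 ],
       [   1.   ,    0.023,   -0.005,  -65.262],
       [   0.008,   -0.535,   -0.845, 1067.116],
       [   0.   ,    0.   ,    0.   ,    1.   ]])}
side {'camera_matrix': array([[384.175,   0.   , 321.323],
       [  0.   , 384.175, 199.877],
       [  0.   ,   0.   ,   1.   ]]), 'extrinsics': array([[ -0.979,  -0.099,   0.178, 335.478],
       [ -0.203,   0.501,  -0.841, 690.552],
       [ -0.006,  -0.86 ,  -0.51 , 514.244],
       [  0.   ,   0.   ,   0.   ,   1.   ]])}
wrist {'camera_matrix': array([[309.707,   0.   , 320.313],
       [  0.   , 309.707, 199.037],
       [  0.   ,   0.   ,   1.   ]]), 'tool_from_camera': array([[   0.001,   -0.971,   -0.241,   70.625],
       [   1.   ,    0.001,   -0.   ,    1.145],
       [   0.001,   -0.241,    0.971, -180.415],
       [   0.   ,    0.   ,    0.   ,    1.   ]])}
{'time': 0.15, 'joints': array([62.909, 15.838, 86.274, -0.001, 77.961, -6.932]), 'dq': array([ 0.148, -0.096, -0.29 ,  0.013, -0.002,  0.014]), 'joint_efforts': array([  0.001, -40.492, -23.743,   0.07 ,   0.032,  -0.   ]), 'tool_pos': array([197.99 , 539.426, 204.851]), 'orientation': array([-179.927,   -0.007,  159.841]), 'force': array([ 1.076, -0.984,  0.432]), 'ft_torque': array([-0.05 , -0.012,  0.037]), 'width': 94.03515265719285} 18.8
```

View pics/scene0.png

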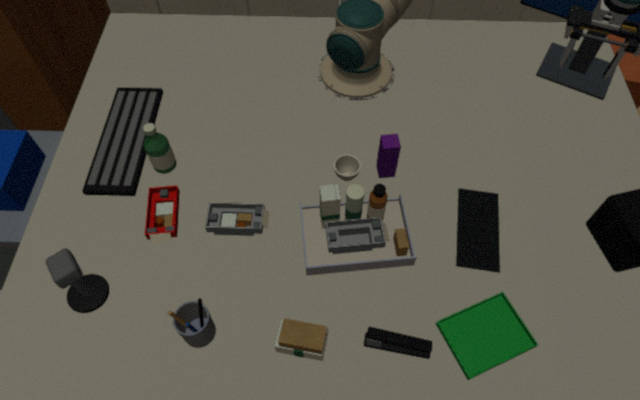

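View pics/side0.png

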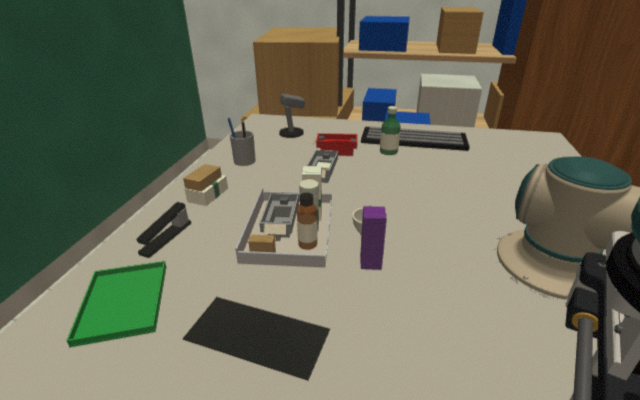

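Scene picture:
- Tray (356,235), holding the carton (330,203), jar (354,202), bottle (377,203), empty bin (356,235) with its tag on the right (388,232), and pack (401,241).
- Filled grey bin (236,218), tag on the right (264,217).
- Mat (478,228) and mortar (347,168).

Lookalikes: red bin (162,210), purple carton (389,155), green bottle (158,148), and the black stapler (398,342) and green tray (486,335) as possible confusions with the mat.

Next I'll take close wrist views of the tray, filled bin and mat.

```bash
cat > h.py <<'E'
from workcell import manip, set_gripper, telemetry, cams
import cv2, numpy as np
from scipy.spatial.transform import Rotation as Ro
np.set_printoptions(precision=1,suppress=True)
def cast(name,px,z,T=None):
    """pixels -> world points on plane(s) z"""
    c=cams.calibration(name); K=np.array(c["camera_matrix"]); px=np.atleast_2d(px).astype(float)
    uv=(px-K[:2,2])/[K[0,0],K[1,1]]
    if name=="wrist":
        r=np.linalg.norm(uv,axis=1)+1e-9
        d=np.c_[uv*(np.sin(r)/r)[:,None],np.cos(r)]; E=T@np.array(c["tool_from_camera"])
    else: d=np.c_[uv,np.ones(len(uv))]; E=np.array(c["extrinsics"])
    d=d@E[:3,:3].T; o=E[:3,3]
    return o+d*((np.asarray(z)-o[2])/d[:,2])[:,None]
def toolT():
    s=telemetry.observe(); T=np.eye(4)
    T[:3,:3]=Ro.from_euler("xyz",s["orientation"],degrees=True).as_matrix(); T[:3,3]=s["tool_pos"]; return T
def look(fn):
    T=toolT(); im=cams.get_image("wrist"); cv2.imwrite(f"pics/{fn}.png",im); np.save(f"pics/{fn}.npy",T); return im,T
def st():
    s=telemetry.observe(); print("t%.1f"%s["time"],s["tool_pos"],s["orientation"],"w%.1f"%s["width"],"F",s["force"])
E
python3 - <<'E'
from h import *
print("mat",cast("scene",[[460,190],[498,193],[499,269],[457,262]],3))
print("tray rim",cast("scene",[[301,207],[405,199],[412,264],[306,271]],[12,12,40,40]))
print("filled",cast("scene",[[208,206],[264,205],[264,232],[207,232]],54))
print("bin",cast("scene",[[328,223],[383,219],[385,247],[330,250]],58))
print("mortar",cast("scene",[[347,163]],50),"purple",cast("scene",[[389,140],[388,175]],[120,0]))
E
```

```text
mat [[420.9 262.    3. ]
 [427.4 357.2   3. ]
 [637.8 326.3   3. ]
 [622.5 231.4   3. ]]
tray rim [[ 488.1 -137.5   12. ]
 [ 457.7  119.2   12. ]
 [ 648.   119.8   40. ]
 [ 671.2 -116.    40. ]]
filled [[ 517.3 -353.5   54. ]
 [ 510.9 -222.1   54. ]
 [ 583.3 -215.6   54. ]
 [ 586.8 -345.3   54. ]]
bin [[558.  -70.1  58. ]
 [543.8  57.   58. ]
 [616.4  58.8  58. ]
 [627.1 -64.1  58. ]]
mortar [[379.1 -26.4  50. ]] purple [[359.6  71.8 120. ]
 [377.4  81.7   0. ]]
```

Run:
```python
from h import *
manip.move_pose([540,90,330],[180,0,96]); a,T=look("w1"); st()
manip.move_pose([540,-180,330],[180,0,96]); b,T=look("w2"); st()
cv2.imwrite("pics/w12.png",np.vstack([a[:,60:580],b[:,60:580]])[: ,:])
```

```text
t2.3 [539.7  90.9 329.8] [-180.    -0.    96.1] w94.2 F [-0.5 -0.2  0.5]
t3.4 [ 540.3 -178.5  330.2] [180.   -0.   96.1] w93.7 F [-0.5  0.1 -0.3]
```

View pics/w1.png

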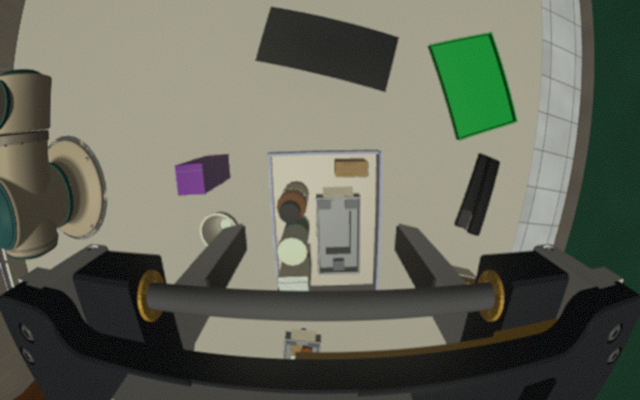

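View pics/w2.png

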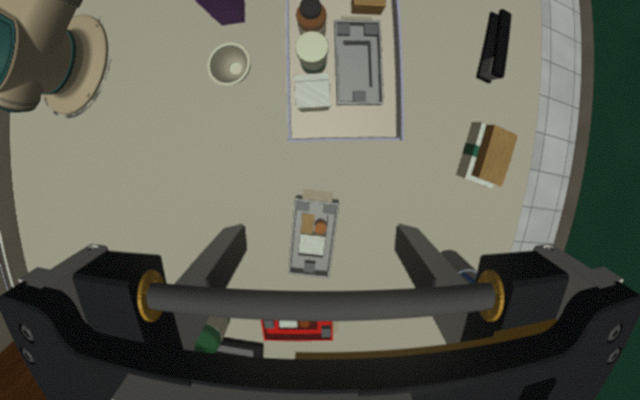

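Wrist w1 shows the bottle cap (290,211), jar lid (292,250), empty bin with its tag up (338,190), pack (351,167) and mat (328,47). Wrist w2 shows the carton top (312,92), jar (312,50), filled bin (315,237) with its tag up (318,197), and the red bin (298,327), which I exclude. I'll zoom in to pick accurate pixels.

Run:
```python
from h import *
a=cv2.imread("pics/w1.png");b=cv2.imread("pics/w2.png")
g=lambda c,s:cv2.resize(c,None,fx=s,fy=s,interpolation=cv2.INTER_CUBIC)
A=g(a[145:295,260:390],4); B=g(b[185:285,280:360],3); C=g(b[70:145,280:360],3)  
R=np.vstack([B,C]); R=np.vstack([R,np.zeros((max(0,600-len(R)),R.shape[1],3),np.uint8)])[:600]
cv2.imwrite("pics/crop1.png",cv2.convertScaleAbs(np.hstack([A,R]),alpha=1.4))
```

```text
(no output)
```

View pics/crop1.png

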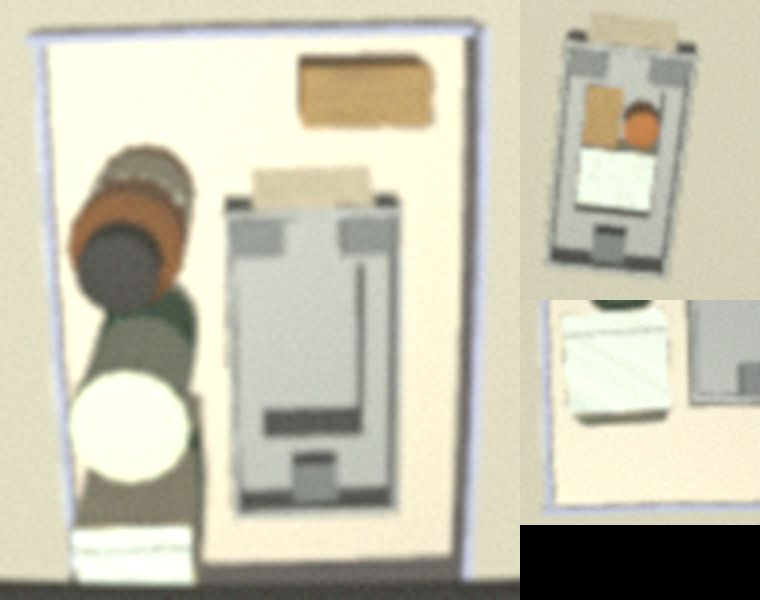

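Run:
```python
from h import *
T1=np.load("pics/w1.npy");T2=np.load("pics/w2.npy")
A=lambda p:np.array(p)/4+[260,145]
B=lambda p:(np.array(p)-[520,0])/3+[280,185]
bt=cast("wrist",A([[120,267]]),126,T1)[0]; jr=cast("wrist",A([[130,427]]),124,T1)[0]
ca=cast("wrist",[[312,91]],128,T2)[0]
print("bottle",bt,"jar",jr,"carton",ca,"jar2",cast("wrist",[[312,50]],124,T2))
def rect(n,P):
    c=P.mean(0); d=(P[0]+P[1]-P[2]-P[3]); e=(P[1]+P[2]-P[0]-P[3])
    print(n,c,"len",np.linalg.norm(d)/2,"wid",np.linalg.norm(e)/2,"yaw",np.degrees(np.arctan2(d[1],d[0])),"yawW",np.degrees(np.arctan2(e[1],e[0])))
rect("bin",cast("wrist",A([[226,199],[399,197],[396,512],[236,515]]),58,T1))
rect("bin w2",cast("wrist",[[335,22],[381,22],[382,104],[336.5,104.5]],58,T2))
rect("filled",cast("wrist",B([[568,32],[695,45],[663,273],[548,263]]),54,T2))
a=cv2.imread("pics/w1.png"); g=cv2.cvtColor(a,cv2.COLOR_BGR2GRAY); m=(g[:110,240:410]<75).astype(np.uint8)
c=max(cv2.findContours(m,0,2)[0],key=cv2.contourArea)[:,0]+[240,0]
W=cast("wrist",c,3,T1)[:,:2].astype(np.float32); print("mat",cv2.minAreaRect(W))
row=np.array([bt,jr,ca])[:,:2]; d=row[0]-row[2]; print("row",np.linalg.norm(d),np.degrees(np.arctan2(d[1],d[0])))
b=cast("scene",[[330,187],[355,190],[379,188.5]],[128,124,126]);print("scene tops car jar bot",b)
```

```text
bottle [504.6  45.6 126. ] jar [512.2 -11.3 124. ] carton [518.  -68.8 128. ] jar2 [[512.1 -15.9 124. ]]
bin [578.5  -5.9  58. ] len 132.51666736996998 wid 65.40137189901016 yaw 97.78455563026591 yawW 6.793064147503268
bin w2 [578.4  -9.8  58. ] len 126.65613806887737 wid 67.61713395024766 yaw 96.59013422703296 yawW 8.565017745217062
filled [ 539.1 -284.8   54. ] len 130.9907845488622 wid 64.15369872267856 yaw 89.64136017372081 yawW 0.4562928255574606
mat ((528.9561157226562, 292.340087890625), (97.36859130859375, 217.129638671875), 81.99929809570312)
row 115.15589227449745 96.66594396729037
scene tops car jar bot [[505.2 -67.3 128. ]
 [509.  -11.2 124. ]
 [504.8  42.6 126. ]]
```

```bash
cat >> h.py <<'E'
YT=97.0
SPOT={"bottle":(505,43),"jar":(511.7,-12.5),"carton":(518.5,-68)}
c8,s8=np.cos(np.radians(-8)),np.sin(np.radians(-8))
MAT={n:(528+m*c8,293+m*s8) for n,m in {"bottle":70,"jar":0,"carton":-70}.items()}
YM=172.0
ZT,ZM=63.0,62.0
def down(xy,yaw,z,hi):
    manip.move_pose([*xy,hi],[180,0,yaw]); manip.servo_line([*xy,z+35],rate=200)
    return manip.servo_line([*xy,z],rate=60)
def carry(n,src,ys,zs,dst,yd,zd):
    set_gripper(94); down(src,ys,zs,215); manip.wait(.2); st()
    set_gripper(0,25); w=telemetry.observe()["width"]; st()
    if not 36<w<46: raise SystemExit("bad grip %s %.1f"%(n,w))
    p=telemetry.observe()["tool_pos"]
    manip.servo_line([p[0],p[1],215],rate=200)
    manip.move_pose([*dst,215],[180,0,yd]); manip.servo_line([*dst,zd+12],rate=200)
    print("contact",manip.servo_line([*dst,zd-2],rate=20,max_force=5)); manip.wait(.2); st()
    set_gripper(94); p=telemetry.observe()["tool_pos"]; manip.servo_line([p[0],p[1],215],rate=250)
E
python3 - <<'E'
from h import *
n="bottle"; carry(n,SPOT[n],YT,ZT,MAT[n],YM,ZM); st()
E
```

```text
t6.2 [505.3  43.   63.3] [180.   0.  97.] w94.3 F [0.3 0.2 0.2]
t7.1 [504.8  43.   63. ] [-180.   -0.   97.] w41.7 F [-1.3 -0.6 -1.1]
contact True
t10.7 [597.1 283.1  61.8] [-180.   -0.  172.] w41.5 F [0.2 0.3 4.4]
t12.4 [595.4 282.5 213.7] [-179.9   -0.3  172. ] w93.9 F [ 0.  -1.   0.6]
```

Run:
```python
from h import *
for n in ("jar","carton"): carry(n,SPOT[n],YT,ZT,MAT[n],YM,ZM)
manip.move_pose([540,90,330],[180,0,97]); manip.wait(.4); look("w3"); st()
```

```text
t15.4 [512.  -12.5  63.3] [180.   0.  97.] w93.9 F [ 0.9 -0.3  0.9]
t16.3 [511.7 -12.5  63. ] [-180.   -0.   97.] w41.7 F [-0.3 -0.9  0.1]
contact True
t20.0 [527.8 292.8  61.9] [-180.   -0.  172.] w41.7 F [-0.4 -0.1  5.2]
t25.0 [518.8 -68.1  63.4] [180.   0.  97.] w94.0 F [-1.1  0.2 -0.9]
t25.8 [518.4 -68.   63. ] [-180.   -0.   97.] w42.4 F [-0.5 -0.2  0.6]
contact True
t29.8 [458.5 302.7  61.9] [-180.   -0.  172.] w42.4 F [-0.3 -0.9  5.5]
t32.9 [539.9  90.4 329.9] [-180.    -0.    97.1] w93.7 F [ 0.4 -0.3  0.1]
```

View pics/w3.png

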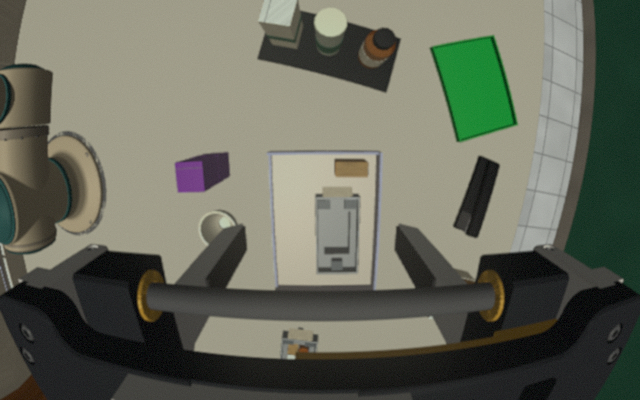

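w3 shows the carton (280,20), jar (330,30) and bottle (378,47) upright on the mat, with the bin still in place (337,232). Next I'll measure both bins from two opposite tool yaws, so calibration bias averages out. The half-turn would otherwise double any such bias.

Run:
```python
from h import *
t=[]
for k,(c) in {"b":(578.5,-8),"f":(539,-286)}.items():
    for yaw in ((7,187) if k=="b" else (180,0)):
        u=np.array([np.cos(np.radians(yaw)),np.sin(np.radians(yaw))])
        manip.move_pose([*(np.array(c)-40*u),230],[180,0,yaw]); manip.wait(.4)
        im,T=look(f"{k}{yaw}"); t.append(cv2.resize(im[100:250,220:420],None,fx=2,fy=2,interpolation=cv2.INTER_CUBIC))
st()
cv2.imwrite("pics/crop2.png",cv2.convertScaleAbs(np.vstack([np.hstack(t[:2]),np.hstack(t[2:])]),alpha=1.3))
```

```text
t42.3 [ 499. -286.  230.] [180.  -0.   0.] w94.0 F [-0.2  0.1  0.5]
```

View pics/crop2.png

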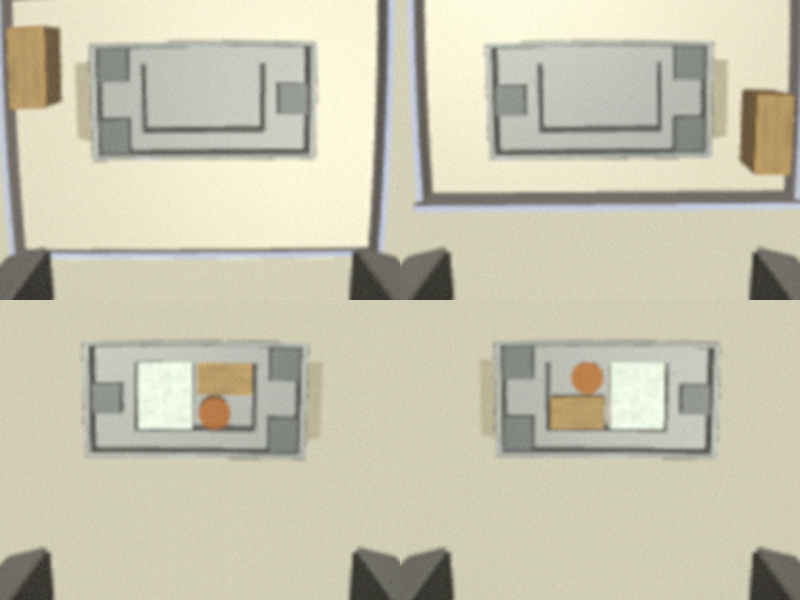

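Both bins are clear: the tag is at the two-ledge end of each, and contents show only in the filled bin. I'll use the rim corner pixels.

Run:
```python
from h import *
C={"b7":[(90,44),(316,42),(315,156),(94,158)],"b187":[(86,44),(314,42),(311,155),(89,157)],
"f180":[(84,42),(308,42),(304,157),(86,157)],"f0":[(96,43),(320,43),(314,157),(98,157)]}
for k,p in C.items():
    z=58 if k[0]=="b" else 54
    P=cast("wrist",np.array(p)/2+[220,100],z,np.load(f"pics/{k}.npy"))
    a=(P[1]+P[2]-P[0]-P[3])/2; b=(P[0]+P[1]-P[2]-P[3])/2
    print(k,P.mean(0),np.linalg.norm(a),np.linalg.norm(b),"yawL %.1f yawW %.1f"%(np.degrees(np.arctan2(a[1],a[0])),np.degrees(np.arctan2(b[1],b[0]))))
for y in (-91,-92,-90): print(y,manip.inverse_kinematics([539,-286,120],[180,0,y]),manip.inverse_kinematics([539,-286,120],[180,0,y+180]))
```

```text
b7 [578.   -8.5  58. ] 128.86487372420734 66.26604247623845 yawL -82.4 yawW 7.9
b187 [579.   -9.5  58. ] 129.67607086675966 65.66047061697303 yawL 97.6 yawW -173.0
f180 [ 540.  -289.6   54. ] 128.80476996000357 67.57756501117194 yawL 90.1 yawW 179.5
f0 [ 538.  -288.6   54. ] 128.18424222823305 66.99151867758928 yawL -89.9 yawW -0.9
-91 [-34.5  22.   89.4  -0.   68.6 146.5] [-34.5  22.   89.4   0.   68.6 -33.5]
-92 [-34.5  22.   89.4  -0.   68.6 147.5] [-34.5  22.   89.4   0.   68.6 -32.5]
-90 [-34.5  22.   89.4  -0.   68.6 145.5] [-34.5  22.   89.4   0.   68.6 -34.5]
```

Run:
```python
from h import *
set_gripper(86); b=(578.5,-9); f=(539,-289)
manip.move_pose([*b,160],[180,0,97.5]); manip.servo_line([*b,75],rate=200); print(manip.servo_line([*b,37.5],rate=50,max_force=15)); st()
set_gripper(0,30); st()
p=telemetry.observe()["tool_pos"]; manip.servo_line([p[0],p[1],190],rate=150)
if telemetry.observe()["width"]<60: raise SystemExit("lost")
manip.move_pose([*f,170],[180,0,-90]); manip.wait(.3); manip.servo_line([*f,90],rate=150)
print(manip.servo_line([*f,76],rate=15,max_force=6)); manip.wait(.2); st()
cv2.imwrite("pics/s1.png",cams.get_image("scene")[170:260,180:300])
```

```text
False
t45.3 [578.8  -9.   37.6] [180.    0.   97.5] w85.7 F [-0.2  0.6  0.4]
t45.7 [578.7  -9.   37.8] [180.    0.   97.5] w67.6 F [-0.2 -0.1  0.5]
True
t51.1 [ 538.9 -289.    79.8] [180.   0. -90.] w67.8 F [-0.   0.1  4.8]
```

Run:
```python
from h import *
set_gripper(86); manip.servo_line([539,-289,190],rate=150)
manip.move_pose([499,-289,250],[180,0,0]); manip.wait(.3); im,T=look("f2"); st()
s=cams.get_image("side"); g=lambda c,f:cv2.resize(c,None,fx=f,fy=f,interpolation=cv2.INTER_CUBIC)
cv2.imwrite("pics/crop3.png",cv2.convertScaleAbs(np.hstack([g(im[100:250,220:420],2),g(s[130:205,270:370],4)]),alpha=1.3))
```

```text
t54.3 [ 499.  -289.   249.9] [-180.    0.   -0.] w86.2 F [0.2 0.6 0.3]
```

View pics/crop3.png

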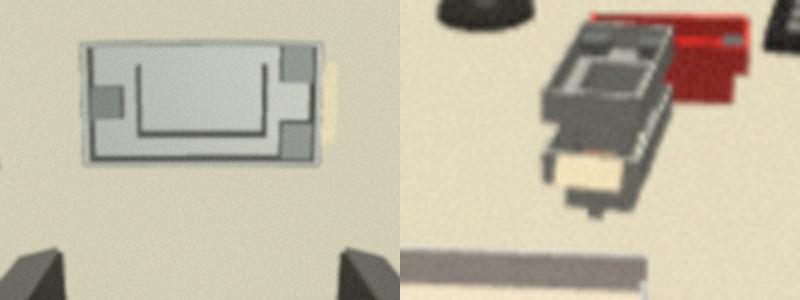

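The bin is stacked half-turned: its tag is on the -y end, opposite the filled bin's tag, and it looks level in the side view. I'll check the rim numerically, then return the three.

Run:
```python
from h import *
P=cast("wrist",np.array([(80,42),(324,42),(319,166),(82,165)])/2+[220,100],100,np.load("pics/f2.npy")); a=P[1]+P[2]-P[0]-P[3]
print(P.mean(0),np.linalg.norm(a)/2)
for n in ("carton","jar","bottle"): carry(n,MAT[n],YM,ZM-.3,SPOT[n],YT,ZT)
manip.move_pose([520,60,330],[180,0,97]); manip.wait(.4); im,T=look("w4"); st()
cv2.imwrite("pics/fin.png",np.vstack([im[:300],cams.get_image("scene")[130:330]]))
```

```text
[ 538.2 -288.1  100. ] 130.28020915270656
t58.6 [458.9 302.9  62.1] [180.   0. 172.] w94.3 F [-0.4 -0.6  1.4]
t59.4 [458.7 302.7  61.7] [-180.   -0.  172.] w42.2 F [ 0.5  0.1 -0.6]
contact True
t63.4 [518.3 -68.   62.6] [-180.   -0.   97.] w42.5 F [-0.2  0.6  5. ]
t68.3 [528.3 293.1  62.1] [180.   0. 172.] w94.1 F [0.1 0.1 0.2]
t69.2 [528.  293.   61.7] [-180.   -0.  172.] w41.2 F [ 1.2  1.2 -0.6]
contact True
t72.9 [511.4 -12.6  62.6] [-180.    0.   97.] w41.7 F [-0.8 -0.4  5.3]
t77.7 [597.6 283.4  62.1] [180.   0. 172.] w93.9 F [ 0.6  0.1 -0.7]
t78.5 [597.3 283.2  61.7] [-180.   -0.  172.] w41.6 F [ 0.  -0.8  0.4]
contact True
t82.1 [504.8  43.   62.6] [-180.   -0.   97.] w41.9 F [0.7 0.1 5.7]
t84.8 [519.8  59.9 329.5] [-179.9   -0.    97. ] w94.1 F [0.3 0.1 0.3]
```

View pics/fin.png

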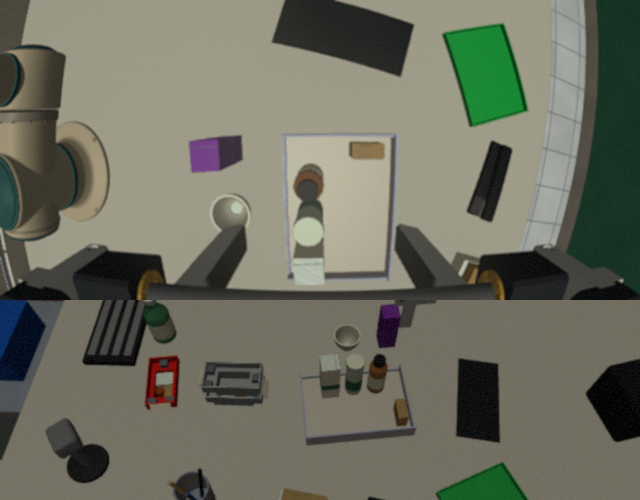

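The bottle, jar and carton stand upright on their spots, the stack is intact, and the pack and mortar have not moved. I'll do a numeric before/after check and then hand in.

Run:
```python
from h import *
a=cv2.imread("pics/scene0.png"); b=cams.get_image("scene"); g=lambda i:np.float32(cv2.cvtColor(i,cv2.COLOR_BGR2GRAY))
for n,(x,y,w,h) in {"carton":(316,180,26,44),"jar":(343,180,23,44),"bottle":(366,180,24,44),"pack":(390,226,24,32),"mortar":(330,150,34,32)}.items():
    r=cv2.matchTemplate(g(b)[y-12:y+h+12,x-12:x+w+12],g(a)[y:y+h,x:x+w],cv2.TM_CCOEFF_NORMED); _,v,_,l=cv2.minMaxLoc(r); print(n,"shift px",l[0]-12,l[1]-12,"score %.2f"%v)
manip.hand_in()
```

```text
carton shift px 0 0 score 0.98
jar shift px 0 0 score 0.91
bottle shift px 0 0 score 0.96
pack shift px 0 0 score 1.00
mortar shift px 0 0 score 0.99
the job is handed in; nothing more can be done
```

I handed the job in at about 85 s of the 136 s allowed. The hand-in gives no verdict, so what follows is from my own checks.

- **What I did:** I moved the bottle, jar and carton to the rubber mat and stacked the empty bin half-turned on the filled one. Then I put the three back at the poses I had gripped them from.
- **Stack:** the placed bin's rim measured at (538, -288) mm, against (539, -289) for the filled bin. It touched down at the ledge height, not the nested height. The tags are at opposite ends, and it looked level in the side view.
- **Three items, pack and mortar:** comparing scene images from before and after, each shows a 0 px shift (about 2 mm per pixel). The last views show all three standing upright.
- **Filled bin:** I checked this only by the stack measurement and by eye, not by image matching.
- **Disagreement:** my first two wrist views put the jar about 4 mm apart in y, probably because the arm had not settled. I used the average for gripping and took the later bin views only after a pause. No check failed.

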